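# Set the filter crucibles on their cooling blocks, largest first

## Robot

A 6-joint arm with a two-finger parallel gripper is mounted at the origin on the work surface. World frame = base frame: x ahead of the robot, y to its left, z up, the work surface at z = 0. Lengths are in m, angles in rad, forces in N, time in s.
With the tool pointing down it reaches from about 0.2 to 0.875 m from the base axis. Payload 3.4 kg.
Tool frame: the origin (TCP) lies between the finger pads; the fingertips stand 22 mm ahead of it and the grasp point (between the pads) lies 3 mm ahead of it; z points along the fingers, y is the line along which they close (so a half turn about z gives the same grasp; the last joint's range is limited). The gripper opens to 94 mm and grips with 3 to 60 N. Pads are 16 mm wide; open, the fingers measure 119 mm over their backs; the gripper's body (75 mm by 177 mm) begins 78 mm behind the grasp point.
Start: joints at [1.219, 0.276, 1.505, -0, 1.361, -0.121], TCP at [0.132, 0.56, 0.227] pointing down, gripper open.
Joint ranges: [-2.89, 2.89], [-0.75, 2.08], [0.22, 2.7], [-1.18, 4.32], [0.11, 2.71], [-2.7, 2.7]. Speed limits (rad/s): [2.57, 2.57, 3.14, 3.14, 3.14, 3.14].

## Interface

Orientations are given as [roll, pitch, yaw] about the fixed x, y, z axes, in that order (R = Rz(yaw) Ry(pitch) Rx(roll)).
In Python, from cell import env gives the robot as it stands.
- The arm moves only by the tool jog_arm, never from a script. Its argument "rows" is text: rows parted by semicolons, each of 7 numbers parted by spaces: the shift along the tool's x, y, z each as a share of 50 cm, from -1 to 1, then the turn, a rotation vector about the tool's x, y, z each as a share of 360 degrees, from -1 to 1, then the opening, from 0 (shut) to 1 (fully open). In form: dx dy dz ax ay az jaw; .... A call has exactly 5 rows; each row shifts and turns the commanded pose from where the row before left it, along the tool's axes as they then stand; what a row does not reach is not made up. A row lasts 1/10 s, in which the tool goes at most 50 mm and 8.59 degrees, less where a joint would pass 70% of its speed; a pose out of reach is approached as far as the arm can. A call with a number of a shift or a turn outside -1 to 1 is refused whole. A call with a gripper value outside its range is refused whole. The fingers move at their own pace and stop on an object; "grip_force" is the grip in N (left out, the last holds). Time passes only in rows, so rows that do not move let the fingers close, or fill a call up. It gives the time, the measured TCP pose, the force, the opening and the grip force at its end, in the units of the state.
- env.observe(): the state, without advancing time (a new reading comes with each control period).
- env.get_image(name): name is "scene" or "side" or "wrist"; returns a dict with "color" (400x640x3 uint8, blue, green, red), "depth" (400x640 float32, m along the optical axis (not along the pixel's ray), 0 where there is no reading), "intrinsics" (3x3 intrinsics, pixels), "xyz" and "rotation" of the camera in the world; the wrist camera has in their place "tool_from_camera" (4x4, takes a point from camera to tool coordinates, whose origin is the TCP and whose axes are the flange's). Camera axes: x right, y up, looking along -z (the intrinsics and any distortion apply to the point x, -y, -z); pixel columns grow to the right and rows downward; lengths in m; the calibration is good to about 2 mm. A picture is of the moment at which its call begins: read the wrist's pose just before it.
- env.job_done(): hands the job in; it is judged then, once.
The state is a dict: "time": time; "joints": joint angles; "dq": joint speeds; "effort": joint torques, N m; "eef_pos": TCP position; "tool_rot": TCP orientation; "force": force on the tool from outside, world axes, zero at the start; "ft_torque": the same for the moment, N m; "width": finger opening in m; "finger_force": force on a finger pad.
Only numpy, scipy, OpenCV 4.12 (cv2) and the standard library are available. Lean on these libraries where they do the work, as an engineer would, in place of code of your own. Each camera call takes 0.05 s, during which the arm holds its last target. There are 200 camera calls.

## Task

Four white porcelain filter crucibles of different sizes stand about the cart, among four round dark steel cooling blocks of different sizes. One at a time, from the largest crucible (it cools slowest) down to the smallest, set each gently upright in the middle of the block of its own rank: largest crucible on the largest block, and so on to smallest on smallest. Leave the porcelain dish and the glass weighing bottle where they stand.

Things in the scene. Friction and masses are not known exactly. Their poses are not given: they have to be found in the camera images.
- crucible_1: The largest of four white porcelain filter crucibles: an open, round cup 58 mm in outer diameter and 62 mm tall, about 100 g, wall 3 mm, tiny holes in its floor. The upper 55 % of its side is straight; below that it narrows to a foot 43 mm across. Loose, standing upright. Origin: centre of the underside, z up; it is round, so yaw does not matter.
- crucible_2: The second largest of four white porcelain filter crucibles: an open, round cup 46 mm in outer diameter and 52 mm tall, about 65 g, wall 3 mm, tiny holes in its floor. The upper 55 % of its side is straight; below that it narrows to a foot 34 mm across. Loose, standing upright. Origin: centre of the underside, z up; it is round, so yaw does not matter.
- crucible_3: The third largest of four white porcelain filter crucibles: an open, round cup 36 mm in outer diameter and 42 mm tall, about 40 g, wall 3 mm, tiny holes in its floor. The upper 55 % of its side is straight; below that it narrows to a foot 27 mm across. Loose, standing upright. Origin: centre of the underside, z up; it is round, so yaw does not matter.
- crucible_4: The smallest of four white porcelain filter crucibles: an open, round cup 28 mm in outer diameter and 34 mm tall, about 22 g, wall 3 mm, tiny holes in its floor. The upper 55 % of its side is straight; below that it narrows to a foot 21 mm across. Loose, standing upright. Origin: centre of the underside, z up; it is round, so yaw does not matter.
- block_1: The largest of four round, flat, dark steel cooling blocks: 98 mm in diameter, 12 mm thick, fixed to the cart top. It belongs to crucible_1. Origin: centre of the underside, on the cart top (the flat top face is 12 mm above it).
- block_2: The second largest of four round, flat, dark steel cooling blocks: 80 mm in diameter, 12 mm thick, fixed to the cart top. It belongs to crucible_2. Origin: centre of the underside, on the cart top (the flat top face is 12 mm above it).
- block_3: The third largest of four round, flat, dark steel cooling blocks: 64 mm in diameter, 12 mm thick, fixed to the cart top. It belongs to crucible_3. Origin: centre of the underside, on the cart top (the flat top face is 12 mm above it).
- block_4: The smallest of four round, flat, dark steel cooling blocks: 50 mm in diameter, 12 mm thick, fixed to the cart top. It belongs to crucible_4. Origin: centre of the underside, on the cart top (the flat top face is 12 mm above it).
- dish: White porcelain evaporating dish, not a crucible: a wide, shallow bowl 72 mm across and 24 mm tall with a small spout on its +x side. Loose, to be left alone. Origin: centre of the underside, z up. Unlisted neighbours: a small amber bottle (74 mm tall) and a black stopper, each over 85 mm, centre to centre, from every listed thing.
- weighing_bottle: Clear glass weighing bottle with a knobbed glass lid, one solid piece: 42 mm across, 66 mm tall. Loose, to be left alone. Origin: centre of the underside, z up. Any two listed things start over 100 mm apart, centre to centre; nothing in the work area is taller than 75 mm.
Not all that is in view belongs to the job. What is shaped like the block_4 but pink is not meant. Leave any purple look-alike of the block_1 alone.

How it is judged:
By the outcome, as a careful person would: the job done as asked, in the order asked, and still so for the second after the job is handed in, with the robot touching nothing.
It also fails if it takes over 106 s, if anything falls off the work surface, if the arm or the gripper's body presses on something with over 40 N, if the wrist force passes 120 N, or if a joint passes its speed limit or range.

## Working session

There is one attempt and no reset: what is moved stays moved. The work goes in short steps, Python scripts to look and compute and a tool call to move; the robot and the scene stay as the last step left them, time stands still between calls to the robot, and variables do not carry over. Pictures are saved under pics/ and viewed, at most 14 in all, crops included, and the job is handed in when it is done.

Besides the shell and the picture viewer there is one more tool, called after "Emit:" as name(argument=value, ...), one argument or row to a line, values as JSON. jog_arm: Moves the arm, as the interface text tells. Shift numbers are shares of 50 cm and turn numbers shares of 360 degrees, none past 1 either way. Its arguments: {"type":"object","properties":{"rows":{"type":"string"},"grip_force":{"type":"number"}},"required":["rows"]}

```bash
ls; mkdir -p pics
cat > h.py <<'E'
import numpy as np, cv2
from cell import env
def snap(name):
    s=env.observe(); im=env.get_image(name)
    if name=="wrist":
        from scipy.spatial.transform import Rotation as R
        T=np.eye(4); T[:3,:3]=R.from_euler('xyz',s['tool_rot']).as_matrix(); T[:3,3]=s['eef_pos']
        T=T@im['tool_from_camera']; im['xyz']=T[:3,3]; im['rotation']=T[:3,:3]
    im['rotation']=np.array(im['rotation']); im['xyz']=np.array(im['xyz'])
    return im
def ray(im,u,v):
    K=np.array(im['intrinsics']); d=np.linalg.inv(K)@[u,v,1]; d=np.array([d[0],-d[1],-d[2]])
    return im['xyz'],im['rotation']@d
def onplane(im,u,v,z):
    o,d=ray(im,u,v); return o+d*(z-o[2])/d[2]
def cloud(im):
    K=np.array(im['intrinsics']); v,u=np.mgrid[:400,:640]; D=im['depth']
    P=np.stack([(u-K[0,2])/K[0,0]*D,-(v-K[1,2])/K[1,1]*D,-D],-1)
    return P@im['rotation'].T+im['xyz']
E
python3 - <<'E'
from h import *
s=env.observe(); print(s)
for n in ["scene","side","wrist"]:
    im=snap(n); cv2.imwrite(f'pics/{n}0.png',im['color']); print(n,im['xyz'],im['rotation'].round(3).tolist(),np.array(im['intrinsics']).tolist(),[k for k in im])
    np.savez(f'{n}0.npz',**{k:im[k] for k in('color','depth','intrinsics','xyz','rotation')})
E
```

```text
pics
{'time': 0.0, 'joints': array([ 1.21898403e+00,  2.76583499e-01,  1.50612541e+00,  1.33092176e-05,
        1.36069554e+00, -1.21000785e-01]), 'dq': array([-1.31675893e-03,  5.94362625e-05, -7.50848039e-05,  1.93348565e-03,
        7.20983446e-04, -2.73991231e-04]), 'effort': array([ 7.42248494e-05, -4.04592633e+01, -2.37231946e+01,  7.01542944e-02,
        3.41597653e-02, -1.31014767e-04]), 'eef_pos': array([0.13135817, 0.55924965, 0.22661435]), 'tool_rot': array([-3.13979567e+00, -2.31611325e-04,  2.91077815e+00]), 'force': array([0.02563543, 0.59687555, 0.46314186]), 'ft_torque': array([ 0.00971034,  0.05952796, -0.02167023]), 'finger_force': 0.0, 'width': 0.09371020714107664}
scene [1.00511594 0.67282021 0.5972411 ] [0.966, 0.008, 2.485] [[362.3310685584926, 0.0, 322.90851543835987], [0.0, 362.3310685584926, 202.4989772546295], [0.0, 0.0, 1.0]] ['color', 'depth', 'intrinsics', 'xyz', 'rotation']
side [ 0.46312397 -0.79669042  1.06270051] [0.663, 0.017, -0.09] [[511.73872863664855, 0.0, 319.5879254671132], [0.0, 511.73872863664855, 201.57090319976155], [0.0, 0.0, 1.0]] ['color', 'depth', 'intrinsics', 'xyz', 'rotation']
wrist [0.06368335 0.57585075 0.38448004] [[0.228, -0.945, -0.233], [0.974, 0.221, 0.056], [-0.001, -0.239, 0.971]] [[331.5846145159333, 0.0, 316.65404846280836], [0.0, 331.5846145159333, 203.64753555562598], [0.0, 0.0, 1.0]] ['color', 'depth', 'intrinsics', 'tool_from_camera', 'xyz', 'rotation']
```

```bash
sed -i "s/^    im\['rotation'\]=np.array(im\['rotation'\]); /    im['rotation']=np.array(im['rotation'])\n    if im['rotation'].size==3:\n        from scipy.spatial.transform import Rotation as R\n        im['rotation']=R.from_euler('xyz',im['rotation']).as_matrix()\n    /" h.py; cat h.py | head -14
```

```text
import numpy as np, cv2
from cell import env
def snap(name):
    s=env.observe(); im=env.get_image(name)
    if name=="wrist":
        from scipy.spatial.transform import Rotation as R
        T=np.eye(4); T[:3,:3]=R.from_euler('xyz',s['tool_rot']).as_matrix(); T[:3,3]=s['eef_pos']
        T=T@im['tool_from_camera']; im['xyz']=T[:3,3]; im['rotation']=T[:3,:3]
    im['rotation']=np.array(im['rotation'])
    if im['rotation'].size==3:
        from scipy.spatial.transform import Rotation as R
        im['rotation']=R.from_euler('xyz',im['rotation']).as_matrix()
    im['xyz']=np.array(im['xyz'])
    return im
```

View pics/scene0.png

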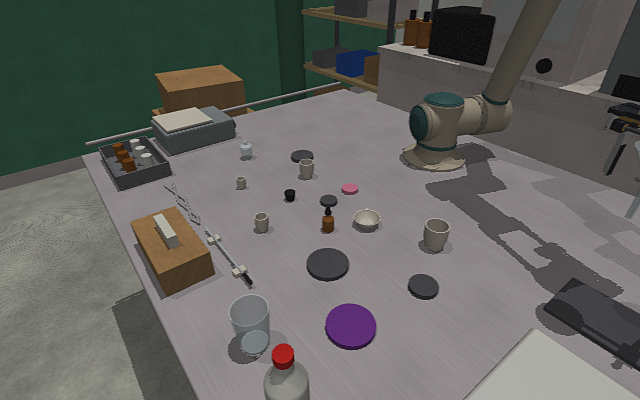

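View pics/side0.png

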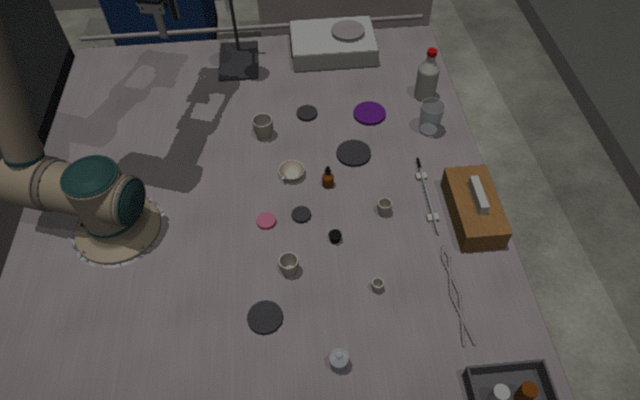

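View pics/wrist0.png

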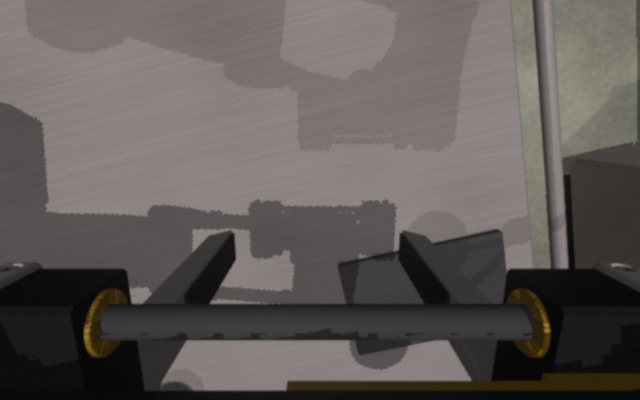

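Scene view: crucibles 1–4 are at about (436,235), (306,169), (261,222) and (241,183), with the blocks at (328,264), (302,156), (423,286) and (328,200). Side view: crucibles at (263,127), (289,265), (385,207) and (378,285), blocks at (353,153), (265,317), (307,113) and (301,214). The wrist view shows nothing relevant.

```bash
cat > m.py <<'E'
from h import *
from scipy.optimize import least_squares
def circ(p,r=None):
    c0=p.mean(0)
    f=(lambda q:np.hypot(*(p-q[:2]).T)-(q[2] if r is None else r))
    return least_squares(f,[*c0,.03],loss='soft_l1',f_scale=.001).x
px={'scene':dict(c1=(436,235),c2=(306,169),c3=(261,222),c4=(241,183),b1=(328,264),b2=(302,156),b3=(423,286),b4=(328,200),dish=(367,220),wb=(246,152)),
'side':dict(c1=(263,127),c2=(289,265),c3=(385,207),c4=(378,285),b1=(353,153),b2=(265,317),b3=(307,113),b4=(301,214),dish=(291,172),wb=(340,360))}
if __name__=="__main__":
  for n in px:
    im=snap(n); C=cloud(im); g=im['color'].max(2).astype(float); hsv=cv2.cvtColor(im['color'],cv2.COLOR_BGR2HSV)
    for k,(u,v) in px[n].items():
        X=onplane(im,u,v,.012)[:2]
        near=np.hypot(*(C[...,:2]-X).transpose(2,0,1))<.075
        if k[0]=='b':
            m=((g<95)*near*(C[...,2]<.025)).astype(np.uint8)
            m=cv2.morphologyEx(m,cv2.MORPH_OPEN,np.ones((3,3)))
            nl,lab,st,ce=cv2.connectedComponentsWithStats(m); l=lab[v,u]
            pts=C[lab==l]; top=pts[pts[:,2]>.008]
            cs,_=cv2.findContours((lab==l).astype(np.uint8),0,1)
            e=cv2.fitEllipse(max(cs,key=len)); P=onplane(im,*e[0],.012)
            q=cv2.minEnclosingCircle(top[:,:2].astype(np.float32))if len(top)>5 else None
            print(n,k,'l',l,'ell',P[:2].round(4),np.round(e[1],1),'z',np.percentile(pts[:,2],[20,50,80]).round(4),'circ',np.round(q[0],4),round(q[1],4))
        else:
            p=C[near&(C[...,2]>.02)]; zt=np.percentile(p[:,2],98); t=p[p[:,2]>zt-.006]
            q=cv2.minEnclosingCircle(t[:,:2].astype(np.float32)); qq=circ(t[:,:2])
            print(n,k,'ztop',round(zt,4),'circ',np.round(q[0],4),round(q[1],4),'fit',qq.round(4),len(t))
E
python3 m.py
```

```text
scene c1 ztop 0.0619 circ [0.3814 0.2989] 0.03 fit [0.3805 0.2986 0.0273] 139
scene c2 ztop 0.0517 circ [ 0.4298 -0.1684] 0.0254 fit [ 0.4308 -0.169   0.0212] 57
scene c3 ztop 0.0422 circ [ 0.6809 -0.0187] 0.0192 fit [ 0.6813 -0.0179  0.0165] 65
scene c4 ztop 0.0346 circ [ 0.6288 -0.2365] 0.0147 fit [ 0.6296 -0.2363  0.0123] 33
scene b1 l 1 ell [0.6352 0.2016] [32.8 42. ] z [0.0101 0.0113 0.0122] circ [0.6312 0.1943] 0.0499
scene b2 l 1 ell [ 0.3755 -0.2785] [11.  22.9] z [0.0099 0.0111 0.0119] circ [ 0.371  -0.2842] 0.0408
scene b3 l 1 ell [0.5169 0.3788] [24.7 30.7] z [0.0097 0.0111 0.012 ] circ [0.5112 0.3752] 0.033
scene b4 l 1 ell [4.733e-01 4.000e-04] [11.4 17.2] z [0.0082 0.0108 0.0119] circ [ 0.469  -0.0061] 0.0261
scene dish ztop 0.0248 circ [0.4501 0.1333] 0.0386 fit [0.4528 0.1352 0.0338] 98
scene wb ztop 0.0641 circ [ 0.5225 -0.4062] 0.0083 fit [ 0.521  -0.4063  0.0055] 15
side c1 ztop 0.0624 circ [0.3801 0.2978] 0.0323 fit [0.3785 0.2967 0.0273] 83
side c2 ztop 0.0536 circ [ 0.4291 -0.1704] 0.0242 fit [ 0.4286 -0.171   0.0213] 89
side c3 ztop 0.0439 circ [ 0.6804 -0.0224] 0.0205 fit [ 0.6797 -0.0208  0.0167] 53
side c4 ztop 0.0363 circ [ 0.6267 -0.2392] 0.0142 fit [ 0.6271 -0.2395  0.0122] 48
side b1 l 1 ell [0.6284 0.1857] [26.8 35.2] z [0.0077 0.0106 0.0127] circ [0.6292 0.192 ] 0.0511
side b2 l 1 ell [ 0.3685 -0.2893] [34.3 36.5] z [0.0093 0.0114 0.0132] circ [ 0.3676 -0.2859] 0.0409
side b3 l 1 ell [0.51   0.3649] [16.6 21.2] z [0.0067 0.01   0.0123] circ [0.5093 0.3704] 0.0349
side b4 l 1 ell [ 0.4673 -0.0135] [17.4 19.9] z [0.0078 0.0107 0.0128] circ [ 0.468 -0.01 ] 0.0265
side dish ztop 0.0262 circ [0.4497 0.131 ] 0.0402 fit [0.4508 0.133  0.0335] 94
side wb ztop 0.0667 circ [ 0.5187 -0.4097] 0.008 fit [ 0.519  -0.41    0.0055] 50
```

Emit:
jog_arm(
  rows="0 0 0 0 0 -0.0184 1; 0 0 0 0 0 -0.0184 1; -0.069 -0.0725 0 0 0 0 1; -0.069 -0.0725 0 0 0 0 1; -0.069 -0.0725 0 0 0 0 1",
  grip_force=10,
)

```text
time: 0.75
eef_pos: [0.2356, 0.4501, 0.2273]
tool_rot: [-3.141, 0.0, -3.139]
force: [1.2, 0.9, 0.5]
width: 0.0938
finger_force: 0.0
```

Emit:
jog_arm(
  rows="-0.0576 -0.0608 0 0 0 0 1; -0.0576 -0.0608 0 0 0 0 1; -0.0576 -0.0608 0 0 0 0 1; -0.0576 -0.0608 0 0 0 0 1; -0.0576 -0.0608 0 0 0 0 1",
)

```text
time: 1.25
eef_pos: [0.38, 0.2978, 0.2276]
tool_rot: [3.141, 0.0, -3.141]
force: [0.5, 0.2, -0.7]
width: 0.0943
finger_force: 0.0
```

```bash
cat > w.py <<'E'
from m import *
import sys
im=snap('wrist'); C=cloud(im); fn=sys.argv[1]
cv2.imwrite(f'pics/{fn}.png',im['color'])
s=env.observe(); print(s['eef_pos'].round(4),s['tool_rot'].round(4),s['time'])
for a in sys.argv[2:]:
    x,y,zt=map(float,a.split(','))
    near=(np.hypot(C[...,0]-x,C[...,1]-y)<.055)&(abs(C[...,2]-zt)<.005)&(im['depth']>0)
    p=C[near][:,:2]; 
    if len(p)>8:
        q=cv2.minEnclosingCircle(p.astype(np.float32)); print(a,len(p),np.round(q[0],4),round(q[1],4),circ(p).round(4),'z',np.median(C[near][:,2]).round(4))
    else: print(a,len(p))
E
python3 w.py w1 .3797,.2977,.062
```

```text
[0.3847 0.2935 0.2275] [-3.1368  0.0049  3.1388] 1.3
.3797,.2977,.062 600 [0.377  0.2994] 0.0289 [0.3766 0.2994 0.0271] z 0.0623
```

View pics/w1.png

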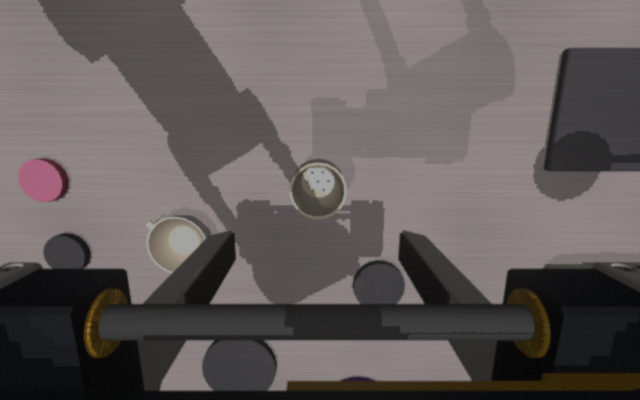

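The wrist view shows crucible 1 centred at about (319,189), the dish at (177,244), block 3 at (378,284) and block 1 at (240,366). The arm was still settling, so I'll repeat the measurement.

```bash
python3 - <<'E'
from h import *
for i in range(4): snap('wrist')
E
python3 w.py w2 .3797,.2977,.062 .51,.373,.012 .4505,.133,.0245
```

```text
[0.3784 0.2998 0.2274] [ 3.1411e+00 -7.0000e-04 -3.1407e+00] 1.55
.3797,.2977,.062 595 [0.3769 0.2996] 0.029 [0.3766 0.2995 0.0271] z 0.0623
.51,.373,.012 1763 [0.5077 0.3753] 0.0321 [0.5038 0.3747 0.0216] z 0.0126
.4505,.133,.0245 576 [0.4465 0.1337] 0.0379 [0.449  0.1371 0.0334] z 0.0236
```

Emit:
jog_arm(
  rows="0 -0.002 0.08 0 0 0 0.95; 0 0 0.08 0 0 0 0.95; 0 0 0.08 0 0 0 0.95; 0 0 0.08 0 0 0 0.95; 0 0 0.036 0 0 0 0.95",
)

```text
time: 2.05
eef_pos: [0.3758, 0.2983, 0.0465]
tool_rot: [-3.139, -0.005, -3.138]
force: [0.0, -0.2, -0.4]
width: 0.0896
finger_force: 0.0
```

Emit:
jog_arm(
  rows="0 0 0 0 0 0 0.8; 0 0 0 0 0 0 0.7; 0 0 0 0 0 0 0.6; 0 0 0 0 0 0 0.5; 0 0 0 0 0 0 0.5",
  grip_force=8,
)

```text
time: 2.55
eef_pos: [0.3799, 0.299, 0.0508]
tool_rot: [3.14, 0.003, -3.141]
force: [-0.6, 0.8, 3.2]
width: 0.0583
finger_force: 8.0
```

Emit:
jog_arm(
  rows="0 0 0 0 0 0 0.5; 0 0 -0.02 0 0 0 0.5; 0 0 -0.06 0 0 0 0.5; 0 0 -0.08 0 0 0 0.5; 0 0 -0.06 0 0 0 0.5",
  grip_force=10,
)

```text
time: 3.05
eef_pos: [0.3793, 0.2982, 0.1619]
tool_rot: [3.141, 0.001, -3.141]
force: [0.5, 0.5, -0.9]
width: 0.0583
finger_force: 10.0
```

Emit:
jog_arm(
  rows="-0.05 0.02 0 0 0 0 0.5; -0.08 0.035 0 0 0 0 0.5; -0.08 0.035 0 0 0 0 0.5; -0.08 0.035 0 0 0 0 0.5; -0.08 0.035 0 0 0 0 0.5",
)

```text
time: 3.55
eef_pos: [0.5653, 0.3785, 0.16]
tool_rot: [-3.141, -0.0, -3.141]
force: [0.9, 0.6, 0.3]
width: 0.0585
finger_force: 10.0
```

Emit:
jog_arm(
  rows="-0.0256 -0.0738 0 0 0 0 0.5; -0.0256 -0.0738 0 0 0 0 0.5; -0.0256 -0.0738 0 0 0 0 0.5; -0.0256 -0.0738 0 0 0 0 0.5; -0.0256 -0.0738 0 0 0 0 0.5",
)

```text
time: 4.05
eef_pos: [0.6282, 0.1921, 0.1598]
tool_rot: [-3.141, -0.0, -3.141]
force: [-0.4, 0.6, -0.7]
width: 0.0583
finger_force: 10.0
```

Emit:
jog_arm(
  rows="0 0 0 0 0 0 0.5; 0 0 0 0 0 0 0.5; 0 0 0 0 0 0 0.5; 0 0 0 0 0 0 0.5; 0 0 0 0 0 0 0.5",
)

```text
time: 4.55
eef_pos: [0.6276, 0.1951, 0.1595]
tool_rot: [3.141, -0.0, -3.139]
force: [0.3, 0.2, -1.0]
width: 0.0583
finger_force: 10.0
```

```bash
python3 w.py w3 .629,.194,.0117
python3 - <<'E'
from h import *
im=snap('scene'); C=cloud(im)
# held crucible: rim points near tcp
s=env.observe(); p=s['eef_pos']
print(p, s['force'])
E
```

```text
[0.6277 0.1949 0.1595] [ 3.1414e+00 -1.0000e-04 -3.1396e+00] 4.6
.629,.194,.0117 4637 [0.6279 0.1951] 0.0489 [0.6364 0.1953 0.0412] z 0.0125
[0.62777047 0.19478462 0.15950156] [ 0.08790867  0.80531025 -0.38326034]
```

View pics/w3.png

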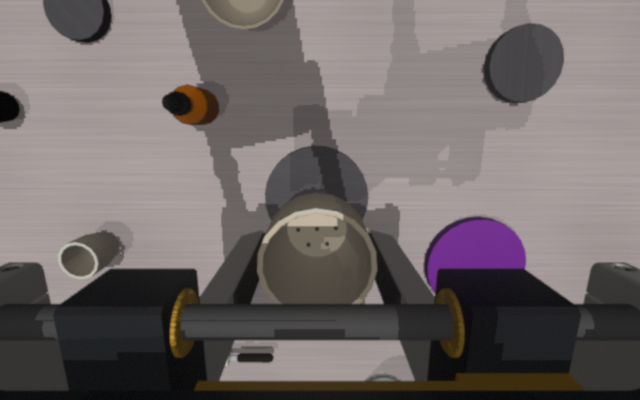

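The wrist view shows the crucible held upright at about (318,255), above the block centred near (317,195). I'll measure both relative to the same camera.

Run:
```python
from m import *
im=snap('wrist'); C=cloud(im)
n=(np.hypot(C[...,0]-.628,C[...,1]-.195)<.033)&(C[...,2]>.13)&(C[...,2]<.2)
u=np.mgrid[:400,:640]; n&=(u[0]<300)
p=C[n]; zt=np.percentile(p[:,2],[50,90,99]); print(zt)
t=p[(p[:,2]>zt[2]-.004)][:,:2]; print(len(t),circ(t).round(4),circ(t,.029)[:2].round(4),cv2.minEnclosingCircle(t.astype(np.float32)))
# block boundary upper edge
g=im['color'].max(2); b=(abs(C[...,2]-.0125)<.005)&(np.hypot(C[...,0]-.628,C[...,1]-.195)<.06)
hull=cv2.convexHull(C[b][:,:2].astype(np.float32))[:,0]; h=hull[hull[:,0]<.64]; print(circ(h),circ(h,.049)[:2])
for n in('scene','side'):
    im=snap(n);C=cloud(im); k=(np.hypot(C[...,0]-.628,C[...,1]-.195)<.045)&(C[...,2]>.09)&(C[...,2]<.19)
    g=im['color'].max(2); p=C[k]; print(n,len(p),np.percentile(p[:,2],[2,50,98]).round(4))
```

```text
[0.16005651 0.18058398 0.1978373 ]
249 [0.6176 0.1952 0.03  ] [0.6208 0.1952] ((0.6181017160415649, 0.1950368583202362), 0.031335581094026566)
[0.6277514  0.19509129 0.04857076] [0.6282729  0.19510503]
scene 958 [0.1125 0.156  0.1879]
side 377 [0.1108 0.1507 0.1849]
```

Emit:
jog_arm(
  rows="-0.0046 0 0.03 0 0 0 0.5; 0 0 0.06 0 0 0 0.5; 0 0 0.06 0 0 0 0.5; 0 0 0.03 0 0 0 0.5; 0 0 0.01 0 0 0 0.5",
)

```text
time: 5.3
eef_pos: [0.6281, 0.1932, 0.0624]
tool_rot: [-3.14, -0.006, -3.141]
force: [-5.6, -0.7, 16.1]
width: 0.0585
finger_force: 10.0
```

Emit:
jog_arm(
  rows="0 0 0 0 0 0 0.5; 0 0 0 0 0 0 0.5; 0 0 0.001 0 0 0 0.5; 0 0 0.001 0 0 0 0.5; 0 0 0 0 0 0 0.5",
)

```text
time: 5.8
eef_pos: [0.6305, 0.1939, 0.0635]
tool_rot: [3.141, 0.0, -3.141]
force: [0.2, -0.7, -1.1]
width: 0.0581
finger_force: 10.0
```

Emit:
jog_arm(
  rows="0 0 0.001 0 0 0 0.5; 0 0 0.001 0 0 0 0.5; 0 0 0.001 0 0 0 0.5; 0 0 0 0 0 0 0.5; 0 0 0 0 0 0 0.5",
)

```text
time: 6.3
eef_pos: [0.6307, 0.1939, 0.0625]
tool_rot: [3.141, 0.001, -3.141]
force: [-1.2, -0.4, 3.4]
width: 0.0579
finger_force: 10.0
```

Emit:
jog_arm(
  rows="0 0 0 0 0 0 0.63; 0 0 0 0 0 0 0.65; 0 0 0 0 0 0 0.7; 0 0 0 0 0 0 0.8; 0 0 0 0 0 0 0.9",
)

```text
time: 6.8
eef_pos: [0.6304, 0.1939, 0.0618]
tool_rot: [3.142, -0.0, -3.141]
force: [0.4, 0.3, 0.1]
width: 0.0782
finger_force: 0.0
```

Emit:
jog_arm(
  rows="0 0 0 0 0 0 0.93; 0 0 -0.02 0 0 0 0.93; 0 0 -0.06 0 0 0 0.93; 0 0 -0.08 0 0 0 0.93; 0 0 -0.06 0 0 0 0.93",
)

```text
time: 7.3
eef_pos: [0.631, 0.194, 0.1749]
tool_rot: [3.141, 0.002, -3.141]
force: [1.0, -0.2, 1.3]
width: 0.0872
finger_force: 0.0
```

Emit:
jog_arm(
  rows="0.07 -0.07 0 0 0 0 0.93; 0.07 -0.07 0 0 0 0 0.93; 0.07 -0.07 0 0 0 0 0.93; 0.07 -0.07 0 0 0 0 0.93; 0.07 -0.07 0 0 0 0 0.93",
)

```text
time: 7.8
eef_pos: [0.4542, 0.0177, 0.1728]
tool_rot: [-3.141, 0.002, -3.14]
force: [-0.0, -0.9, 0.6]
width: 0.0875
finger_force: 0.0
```

```bash
cat > chk.py <<'E'
from m import *
import sys
# placed crucible vs block, both fixed cameras: args x,y,rblock,height
x,y,rb,rc,h=map(float,sys.argv[1:6])
for n in('scene','side'):
    im=snap(n); cv2.imwrite(f'pics/{n}_{sys.argv[6]}.png',im['color']); C=cloud(im); d=np.hypot(C[...,0]-x,C[...,1]-y)
    t=C[(d<rc+.02)&(abs(C[...,2]-h-.012)<.005)][:,:2]
    b=C[(d<rb+.015)&(abs(C[...,2]-.0105)<.0035)][:,:2].astype(np.float32)
    print(n,'rim',circ(t).round(4),np.round(cv2.minEnclosingCircle(t.astype(np.float32))[0],4),len(t),'block',np.round(cv2.minEnclosingCircle(b)[0],4))
print(env.observe()['eef_pos'])
E
python3 chk.py .63,.193 2>/dev/null; python3 chk.py .63 .193 .049 .029 .062 a
```

```text
scene rim [0.6307 0.1938 0.0272] [0.6315 0.1938] 134 block [0.6308 0.1947]
side rim [0.6292 0.1908 0.0274] [0.6285 0.1905] 88 block [0.6285 0.1917]
[0.45055499 0.01615314 0.17251692]
```

Emit:
jog_arm(
  rows="0.01 -0.076 0 0 0 0 0.85; 0.01 -0.09 0 0 0 0 0.85; 0.01 -0.09 0 0 0 0 0.85; 0.01 -0.08 0 0 0 0 0.85; 0.01 -0.04 0 0 0 0 0.85",
)

```text
time: 8.4
eef_pos: [0.4316, -0.1724, 0.1729]
tool_rot: [-3.14, 0.002, 3.14]
force: [-0.7, 1.5, 0.0]
width: 0.0793
finger_force: 0.0
```

Emit:
jog_arm(
  rows="0 0 0.04 0 0 0 0.85; 0 0 0 0 0 0 0.8; 0 0 0 0 0 0 0.8; 0 0 0 0 0 0 0.8; 0 0 0 0 0 0 0.8",
)

```text
time: 8.9
eef_pos: [0.4313, -0.1689, 0.1527]
tool_rot: [-3.141, 0.001, -3.14]
force: [-0.2, -0.7, 0.5]
width: 0.0751
finger_force: 0.0
```

```bash
python3 w.py w4 .429,-.1695,.0525 .369,-.2845,.012
```

```text
[ 0.4311 -0.1689  0.1526] [-3.1411e+00  1.2000e-03 -3.1401e+00] 8.95
.429,-.1695,.0525 714 [ 0.4274 -0.1687] 0.023 [ 0.4268 -0.1687  0.0211] z 0.0522
.369,-.2845,.012 6688 [ 0.3667 -0.2842] 0.0404 [ 0.3661 -0.2833  0.0281] z 0.0124
```

Emit:
jog_arm(
  rows="0.005 0 0.06 0 0 0 0.8; 0 0 0.08 0 0 0 0.8; 0 0 0.055 0 0 0 0.8; 0 0 0.02 0 0 0 0.8; 0 0 0.008 0 0 0 0.8",
)

```text
time: 9.45
eef_pos: [0.428, -0.1689, 0.04]
tool_rot: [3.141, -0.001, -3.141]
force: [-0.1, -0.9, 0.5]
width: 0.0748
finger_force: 0.0
```

Emit:
jog_arm(
  rows="0 0 0 0 0 0 0.65; 0 0 0 0 0 0 0.55; 0 0 0 0 0 0 0.5; 0 0 0 0 0 0 0.4; 0 0 0 0 0 0 0.4",
  grip_force=8,
)

```text
time: 9.95
eef_pos: [0.4287, -0.1695, 0.0413]
tool_rot: [-3.141, 0.002, -3.141]
force: [-0.8, 0.5, 5.1]
width: 0.0462
finger_force: 8.0
```

Emit:
jog_arm(
  rows="0 0 0 0 0 0 0.4; 0 0 -0.02 0 0 0 0.4; 0 0 -0.06 0 0 0 0.4; 0 0 -0.08 0 0 0 0.4; 0 0 -0.04 0 0 0 0.4",
)

```text
time: 10.45
eef_pos: [0.4291, -0.1699, 0.1436]
tool_rot: [-3.14, 0.004, -3.141]
force: [1.9, -0.1, -0.5]
width: 0.0464
finger_force: 8.0
```

Emit:
jog_arm(
  rows="0.022 -0.042 0 0 0 0 0.4; 0.035 -0.066 0 0 0 0 0.4; 0.034 -0.066 0 0 0 0 0.4; 0.02 -0.038 0 0 0 0 0.4; 0.01 -0.019 0 0 0 0 0.4",
)

```text
time: 10.95
eef_pos: [0.3667, -0.2862, 0.1408]
tool_rot: [-3.141, 0.0, 3.14]
force: [-0.0, 0.2, -0.2]
width: 0.046
finger_force: 8.0
```

Emit:
jog_arm(
  rows="0 0 0.03 0 0 0 0.4; 0 0 0.06 0 0 0 0.4; 0 0 0.04 0 0 0 0.4; 0 0 0.02 0 0 0 0.4; 0 0 0.01 0 0 0 0.4",
)

```text
time: 11.45
eef_pos: [0.3675, -0.2841, 0.0598]
tool_rot: [3.14, -0.001, -3.141]
force: [-0.1, -0.3, -0.6]
width: 0.0463
finger_force: 8.0
```

Emit:
jog_arm(
  rows="0 0 0.002 0 0 0 0.4; 0 0 0 0 0 0 0.4; 0 0 0 0 0 0 0.4; 0 0 0 0 0 0 0.4; 0 0 0 0 0 0 0.4",
)

```text
time: 11.95
eef_pos: [0.3679, -0.285, 0.0599]
tool_rot: [-3.141, 0.001, -3.141]
force: [-0.5, 0.7, -0.7]
width: 0.0463
finger_force: 8.0
```

Emit:
jog_arm(
  rows="0 0 0.003 0 0 0 0.4; 0 0 0.003 0 0 0 0.4; 0 0 0.003 0 0 0 0.4; 0 0 0.001 0 0 0 0.4; 0 0 0 0 0 0 0.4",
)

```text
time: 12.45
eef_pos: [0.3675, -0.2847, 0.0542]
tool_rot: [3.141, -0.0, -3.141]
force: [0.2, -0.2, -0.3]
width: 0.0459
finger_force: 8.0
```

Emit:
jog_arm(
  rows="0 0 0.001 0 0 0 0.4; 0 0 0.001 0 0 0 0.4; 0 0 0.001 0 0 0 0.4; 0 0 0 0 0 0 0.4; 0 0 0 0 0 0 0.4",
)

```text
time: 12.95
eef_pos: [0.3677, -0.2848, 0.0533]
tool_rot: [-3.141, 0.0, -3.141]
force: [-0.9, 0.9, 5.5]
width: 0.0462
finger_force: 8.0
```

Emit:
jog_arm(
  rows="0 0 0 0 0 0 0.51; 0 0 0 0 0 0 0.54; 0 0 0 0 0 0 0.6; 0 0 0 0 0 0 0.7; 0 0 0 0 0 0 0.8",
)

```text
time: 13.45
eef_pos: [0.3676, -0.2847, 0.0528]
tool_rot: [3.141, -0.0, -3.141]
force: [-0.3, -0.3, -0.4]
width: 0.0691
finger_force: 0.0
```

Emit:
jog_arm(
  rows="0 0 0 0 0 0 0.8; 0 0 -0.02 0 0 0 0.8; 0 0 -0.06 0 0 0 0.8; 0 0 -0.08 0 0 0 0.8; 0 0 -0.04 0 0 0 0.8",
)

```text
time: 13.95
eef_pos: [0.3687, -0.2859, 0.1565]
tool_rot: [-3.138, 0.003, -3.141]
force: [-0.3, 0.3, -1.5]
width: 0.0747
finger_force: 0.0
```

Emit:
jog_arm(
  rows="-0.04 0.034 0 0 0 0 0.75; -0.07 0.06 0 0 0 0 0.75; -0.07 0.06 0 0 0 0 0.75; -0.07 0.06 0 0 0 0 0.75; -0.07 0.06 0 0 0 0 0.75",
)

```text
time: 14.45
eef_pos: [0.5289, -0.1464, 0.154]
tool_rot: [-3.141, 0.001, -3.141]
force: [0.3, -0.7, -0.2]
width: 0.0707
finger_force: 0.0
```

```bash
python3 chk.py .368 -.2845 .04 .023 .052 b
```

```text
scene rim [ 0.3706 -0.2846  0.0213] [ 0.3712 -0.2859] 37 block [ 0.3705 -0.2829]
side rim [ 0.3678 -0.2866  0.0213] [ 0.3679 -0.286 ] 109 block [ 0.3675 -0.2864]
[ 0.53164177 -0.14442927  0.15372426]
```

Emit:
jog_arm(
  rows="-0.07 0.06 0 0 0 0 0.75; -0.07 0.06 0 0 0 0 0.75; -0.07 0.06 0 0 0 0 0.75; -0.06 0.05 0 0 0 0 0.75; -0.032 0.028 0 0 0 0 0.7",
)

```text
time: 15.05
eef_pos: [0.6802, -0.0173, 0.1533]
tool_rot: [3.141, 0.001, -3.14]
force: [-0.4, 0.1, -0.7]
width: 0.0672
finger_force: 0.0
```

Emit:
jog_arm(
  rows="0 0 0.02 0 0 0 0.7; 0 0 0 0 0 0 0.7; 0 0 0 0 0 0 0.7; 0 0 0 0 0 0 0.7; 0 0 0 0 0 0 0.7",
)

```text
time: 15.55
eef_pos: [0.678, -0.0196, 0.1435]
tool_rot: [-3.141, 0.0, 3.141]
force: [0.3, 0.3, 1.1]
width: 0.0655
finger_force: 0.0
```

```bash
python3 w.py w5 .679,-.019,.0425
```

```text
[ 0.6782 -0.0194  0.1436] [-3.1415e+00  6.0000e-04  3.1410e+00] 15.6
.679,-.019,.0425 544 [ 0.6784 -0.0176] 0.0181 [ 0.6779 -0.0175  0.0162] z 0.0422
```

Emit:
jog_arm(
  rows="0 0.003 0.06 0 0 0 0.7; 0 0 0.08 0 0 0 0.7; 0 0 0.05 0 0 0 0.7; 0 0 0.02 0 0 0 0.7; 0 0 0.009 0 0 0 0.7",
)

```text
time: 16.1
eef_pos: [0.6781, -0.0173, 0.0328]
tool_rot: [3.141, -0.001, -3.141]
force: [0.2, 0.4, 0.9]
width: 0.0659
finger_force: 0.0
```

Emit:
jog_arm(
  rows="0 0 0 0 0 0 0.55; 0 0 0 0 0 0 0.45; 0 0 0 0 0 0 0.38; 0 0 0 0 0 0 0.3; 0 0 0 0 0 0 0.3",
  grip_force=7,
)

```text
time: 16.6
eef_pos: [0.6792, -0.0172, 0.0346]
tool_rot: [-3.141, 0.002, -3.141]
force: [-0.4, -0.4, 3.9]
width: 0.0361
finger_force: 7.0
```

Emit:
jog_arm(
  rows="0 0 0 0 0 0 0.3; 0 0 -0.02 0 0 0 0.3; 0 0 -0.07 0 0 0 0.3; 0 0 -0.09 0 0 0 0.3; 0 0 -0.06 0 0 0 0.3",
)

```text
time: 17.1
eef_pos: [0.6792, -0.0172, 0.1566]
tool_rot: [-3.141, 0.003, -3.141]
force: [1.1, -0.6, 0.2]
width: 0.0355
finger_force: 7.0
```

Emit:
jog_arm(
  rows="0.03 0.07 0 0 0 0 0.3; 0.036 0.083 0 0 0 0 0.3; 0.036 0.083 0 0 0 0 0.3; 0.036 0.083 0 0 0 0 0.3; 0.036 0.083 0 0 0 0 0.3",
)

```text
time: 17.6
eef_pos: [0.5903, 0.1852, 0.1539]
tool_rot: [3.141, 0.0, 3.142]
force: [0.4, 0.6, 0.2]
width: 0.0353
finger_force: 7.0
```

Emit:
jog_arm(
  rows="0.036 0.083 0 0 0 0 0.3; 0.036 0.083 0 0 0 0 0.3; 0.036 0.083 0 0 0 0 0.3; 0.036 0.083 0 0 0 0 0.3; 0.022 0.05 0 0 0 0 0.3",
)

```text
time: 18.1
eef_pos: [0.5064, 0.3777, 0.1538]
tool_rot: [3.14, -0.001, -3.139]
force: [0.2, 0.4, -0.8]
width: 0.0355
finger_force: 7.0
```

Emit:
jog_arm(
  rows="0 0 0.03 0 0 0 0.3; 0 0 0.07 0 0 0 0.3; 0 0 0.05 0 0 0 0.3; 0 0 0.02 0 0 0 0.3; 0 0 0.01 0 0 0 0.3",
)

```text
time: 18.6
eef_pos: [0.5079, 0.3746, 0.0627]
tool_rot: [-3.141, -0.002, -3.141]
force: [0.3, 0.6, -0.1]
width: 0.0359
finger_force: 7.0
```

Emit:
jog_arm(
  rows="0 0 0 0 0 0 0.3; 0 0 0 0 0 0 0.3; 0 0 0 0 0 0 0.3; 0 0 0 0 0 0 0.3; 0 0 0 0 0 0 0.3",
)

```text
time: 19.1
eef_pos: [0.5086, 0.3749, 0.0641]
tool_rot: [3.141, 0.001, -3.141]
force: [0.1, 0.5, -1.0]
width: 0.0357
finger_force: 7.0
```

Emit:
jog_arm(
  rows="0 -0.001 0.01 0 0 0 0.3; 0 0 0.01 0 0 0 0.3; 0 0 0.006 0 0 0 0.3; 0 0 0.003 0 0 0 0.3; 0 0 0.001 0 0 0 0.3",
)

```text
time: 19.6
eef_pos: [0.5082, 0.3742, 0.048]
tool_rot: [-3.141, -0.001, -3.141]
force: [0.3, 0.1, -0.9]
width: 0.0355
finger_force: 7.0
```

Emit:
jog_arm(
  rows="0 0 0.001 0 0 0 0.3; 0 0 0.001 0 0 0 0.3; 0 0 0.001 0 0 0 0.3; 0 0 0.001 0 0 0 0.3; 0 0 0 0 0 0 0.3",
)

```text
time: 20.1
eef_pos: [0.5084, 0.3743, 0.0466]
tool_rot: [3.141, 0.0, -3.141]
force: [-1.2, -0.2, 0.2]
width: 0.0353
finger_force: 7.0
```

Emit:
jog_arm(
  rows="0 0 0.001 0 0 0 0.3; 0 0 0.0005 0 0 0 0.3; 0 0 0 0 0 0 0.3; 0 0 0 0 0 0 0.3; 0 0 0 0 0 0 0.3",
)

```text
time: 20.6
eef_pos: [0.5085, 0.3744, 0.0466]
tool_rot: [3.141, 0.001, -3.141]
force: [-1.5, -1.4, 5.6]
width: 0.036
finger_force: 7.0
```

Emit:
jog_arm(
  rows="0 0 0 0 0 0 0.4; 0 0 0 0 0 0 0.43; 0 0 0 0 0 0 0.5; 0 0 0 0 0 0 0.6; 0 0 0 0 0 0 0.65",
)

```text
time: 21.1
eef_pos: [0.5083, 0.3743, 0.0455]
tool_rot: [-3.142, -0.0, -3.141]
force: [0.6, 0.0, -0.2]
width: 0.0594
finger_force: 0.0
```

Emit:
jog_arm(
  rows="0 0 0 0 0 0 0.65; 0 0 -0.02 0 0 0 0.65; 0 0 -0.07 0 0 0 0.65; 0 0 -0.09 0 0 0 0.65; 0 0 -0.05 0 0 0 0.65",
)

```text
time: 21.6
eef_pos: [0.5097, 0.3751, 0.1651]
tool_rot: [3.139, 0.005, -3.141]
force: [1.2, -0.2, 0.1]
width: 0.0607
finger_force: 0.0
```

Emit:
jog_arm(
  rows="-0.012 -0.06 0 0 0 0 0.65; -0.018 -0.09 0 0 0 0 0.65; -0.018 -0.09 0 0 0 0 0.65; -0.018 -0.09 0 0 0 0 0.65; -0.018 -0.09 0 0 0 0 0.65",
)

```text
time: 22.1
eef_pos: [0.5507, 0.1628, 0.1617]
tool_rot: [3.141, 0.001, -3.141]
force: [0.4, -0.3, 0.1]
width: 0.0615
finger_force: 0.0
```

```bash
python3 chk.py .509 .374 .032 .018 .042 c
```

```text
scene rim [0.5108 0.374  0.0162] [0.5116 0.3733] 97 block [0.5114 0.3751]
side rim [0.5095 0.3718 0.0163] [0.5117 0.3729] 40 block [0.5101 0.3706]
[0.55167109 0.15924963 0.1616912 ]
```

Emit:
jog_arm(
  rows="-0.018 -0.09 0 0 0 0 0.6; -0.018 -0.09 0 0 0 0 0.6; -0.018 -0.09 0 0 0 0 0.6; -0.018 -0.09 0 0 0 0 0.6; -0.018 -0.09 0 0 0 0 0.6",
)

```text
time: 22.7
eef_pos: [0.596, -0.0613, 0.1615]
tool_rot: [3.141, 0.001, -3.141]
force: [0.4, 0.1, 0.2]
width: 0.0563
finger_force: 0.0
```

Emit:
jog_arm(
  rows="-0.018 -0.09 0 0 0 0 0.6; -0.018 -0.09 0 0 0 0 0.6; -0.014 -0.08 0 0 0 0 0.6; -0.008 -0.06 0 0 0 0 0.6; -0.005 -0.033 0 0 0 0 0.6",
)

```text
time: 23.2
eef_pos: [0.6278, -0.239, 0.161]
tool_rot: [-3.141, 0.001, 3.14]
force: [-0.0, 0.5, -0.5]
width: 0.0562
finger_force: 0.0
```

Emit:
jog_arm(
  rows="0 0 0.04 0 0 0 0.6; 0 0 0 0 0 0 0.6; 0 0 0 0 0 0 0.6; 0 0 0 0 0 0 0.6; 0 0 0 0 0 0 0.6",
)

```text
time: 23.7
eef_pos: [0.6277, -0.2364, 0.1418]
tool_rot: [-3.141, 0.001, -3.14]
force: [0.1, 0.1, -0.6]
width: 0.0565
finger_force: 0.0
```

```bash
python3 w.py w6 .627,-.2375,.0345
```

```text
[ 0.6276 -0.2366  0.1417] [-3.1411e+00  1.3000e-03 -3.1402e+00] 23.75
.627,-.2375,.0345 393 [ 0.6261 -0.2367] 0.0141 [ 0.6257 -0.2366  0.0123] z 0.0342
```

Emit:
jog_arm(
  rows="0.002 0 0.06 0 0 0 0.6; 0 0 0.08 0 0 0 0.6; 0 0 0.055 0 0 0 0.6; 0 0 0.022 0 0 0 0.6; 0 0 0.01 0 0 0 0.6",
)

```text
time: 24.25
eef_pos: [0.6259, -0.2368, 0.0265]
tool_rot: [3.141, -0.001, -3.141]
force: [-0.0, 0.1, -0.1]
width: 0.0567
finger_force: 0.0
```

Emit:
jog_arm(
  rows="0 0 0 0 0 0 0.5; 0 0 0 0 0 0 0.4; 0 0 0 0 0 0 0.3; 0 0 0 0 0 0 0.22; 0 0 0 0 0 0 0.2",
  grip_force=6,
)

```text
time: 24.75
eef_pos: [0.6268, -0.2374, 0.0284]
tool_rot: [-3.141, 0.002, -3.141]
force: [0.2, 0.3, 3.0]
width: 0.0268
finger_force: 6.0
```

Emit:
jog_arm(
  rows="0 0 0 0 0 0 0.2; 0 0 -0.02 0 0 0 0.2; 0 0 -0.07 0 0 0 0.2; 0 0 -0.09 0 0 0 0.2; 0 0 -0.06 0 0 0 0.2",
)

```text
time: 25.25
eef_pos: [0.6267, -0.2375, 0.1502]
tool_rot: [-3.14, 0.002, -3.141]
force: [0.6, -0.1, -1.0]
width: 0.0272
finger_force: 6.0
```

Emit:
jog_arm(
  rows="0.03 0.043 0 0 0 0 0.2; 0.045 0.066 0 0 0 0 0.2; 0.045 0.066 0 0 0 0 0.2; 0.045 0.066 0 0 0 0 0.2; 0.045 0.066 0 0 0 0 0.2",
)

```text
time: 25.75
eef_pos: [0.5198, -0.0825, 0.1474]
tool_rot: [3.141, -0.0, 3.142]
force: [0.4, 0.0, 0.4]
width: 0.0267
finger_force: 6.0
```

Emit:
jog_arm(
  rows="0.045 0.066 0 0 0 0 0.2; 0.035 0.05 0 0 0 0 0.2; 0.02 0.025 0 0 0 0 0.2; 0.009 0.012 0 0 0 0 0.2; 0 0 0 0 0 0 0.2",
)

```text
time: 26.25
eef_pos: [0.4667, -0.0072, 0.1475]
tool_rot: [-3.141, 0.001, -3.14]
force: [0.3, 0.1, -0.7]
width: 0.0268
finger_force: 6.0
```

Emit:
jog_arm(
  rows="0 0 0 0 0 0 0.2; 0 0 0 0 0 0 0.2; 0 0 0 0 0 0 0.2; 0 0 0 0 0 0 0.2; 0 0 0 0 0 0 0.2",
)

```text
time: 26.75
eef_pos: [0.4667, -0.0076, 0.1471]
tool_rot: [3.142, -0.0, 3.142]
force: [-0.1, -0.9, -0.8]
width: 0.0268
finger_force: 6.0
```

```bash
python3 w.py w7 .4675,-.0075,.012
```

```text
[ 0.4666 -0.0074  0.1471] [ 3.1415e+00 -2.0000e-04 -3.1415e+00] 26.8
.4675,-.0075,.012 2289 [ 0.4659 -0.0062] 0.0251 [ 0.4652 -0.0063  0.0175] z 0.0125
```

View pics/w7.png

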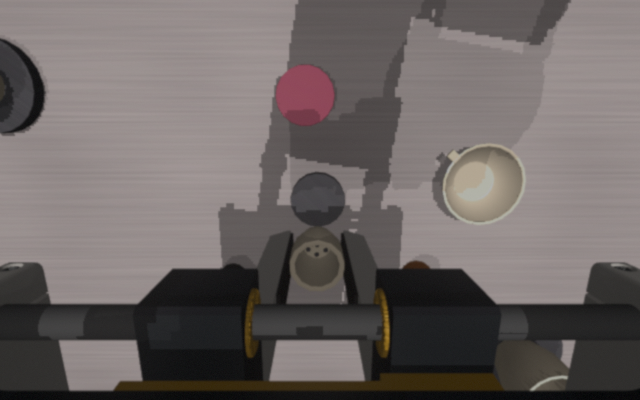

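The wrist view shows crucible 4 held upright at about (317,262), the dark block 4 at (317,198), and pink block at (305,95) left alone. The lateral correction is under 1 mm.

Emit:
jog_arm(
  rows="0 0.001 0.03 0 0 0 0.2; 0 0 0.07 0 0 0 0.2; 0 0 0.06 0 0 0 0.2; 0 0 0.024 0 0 0 0.2; 0 0 0.01 0 0 0 0.2",
)

```text
time: 27.3
eef_pos: [0.4655, -0.0066, 0.0488]
tool_rot: [3.141, -0.003, -3.141]
force: [-0.5, -0.1, -0.1]
width: 0.0269
finger_force: 6.0
```

Emit:
jog_arm(
  rows="0 0 0.006 0 0 0 0.2; 0 0 0.004 0 0 0 0.2; 0 0 0.001 0 0 0 0.2; 0 0 0 0 0 0 0.2; 0 0 0 0 0 0 0.2",
)

```text
time: 27.8
eef_pos: [0.4669, -0.0068, 0.0452]
tool_rot: [-3.142, 0.001, -3.141]
force: [-0.4, 0.5, -0.9]
width: 0.0273
finger_force: 6.0
```

Emit:
jog_arm(
  rows="0 0 0.003 0 0 0 0.2; 0 0 0.002 0 0 0 0.2; 0 0 0.002 0 0 0 0.2; 0 0 0.001 0 0 0 0.2; 0 0 0 0 0 0 0.2",
)

```text
time: 28.3
eef_pos: [0.4664, -0.0067, 0.0406]
tool_rot: [3.141, -0.0, -3.141]
force: [0.2, -0.7, -0.9]
width: 0.0269
finger_force: 6.0
```

Emit:
jog_arm(
  rows="0 0 0.001 0 0 0 0.2; 0 0 0.001 0 0 0 0.2; 0 0 0.001 0 0 0 0.2; 0 0 0 0 0 0 0.2; 0 0 0 0 0 0 0.2",
)

```text
time: 28.8
eef_pos: [0.4667, -0.0067, 0.0401]
tool_rot: [3.142, 0.001, -3.141]
force: [-2.6, -0.2, 8.3]
width: 0.0272
finger_force: 6.0
```

Contact; release and retreat.

Emit:
jog_arm(
  rows="0 0 -0.001 0 0 0 0.2; 0 0 0 0 0 0 0.32; 0 0 0 0 0 0 0.36; 0 0 0 0 0 0 0.45; 0 0 0 0 0 0 0.55",
)

```text
time: 29.3
eef_pos: [0.4664, -0.0067, 0.0395]
tool_rot: [3.141, -0.0, -3.141]
force: [-0.4, 0.3, -0.2]
width: 0.0464
finger_force: 0.0
```

Emit:
jog_arm(
  rows="0 0 0 0 0 0 0.55; 0 0 -0.02 0 0 0 0.55; 0 0 -0.07 0 0 0 0.55; 0 0 -0.09 0 0 0 0.55; 0 0 -0.08 0 0 0 0.55",
)

```text
time: 29.8
eef_pos: [0.4664, -0.0067, 0.1721]
tool_rot: [-3.142, 0.001, -3.141]
force: [1.0, 0.3, 0.7]
width: 0.0517
finger_force: 0.0
```

Emit:
jog_arm(
  rows="0.07 0 -0.04 0 0 0 0.55; 0.08 0 -0.04 0 0 0 0.55; 0.05 0 0 0 0 0 0.55; 0.02 0 0 0 0 0 0.55; 0 0 0 0 0 0 0.55",
)

```text
time: 30.3
eef_pos: [0.3557, -0.0067, 0.2101]
tool_rot: [-3.142, 0.001, 3.142]
force: [-0.0, 0.2, -0.3]
width: 0.0516
finger_force: 0.0
```

```bash
python3 chk.py .467 -.007 .025 .014 .034 d; python3 chk.py .63 .193 .049 .029 .062 d1;python3 chk.py .368 -.2845 .04 .023 .052 d2
```

```text
scene rim [ 0.469  -0.0067  0.0127] [ 0.4682 -0.0062] 36 block [ 0.47   -0.0079]
side rim [ 0.4675 -0.0089  0.0122] [ 0.4683 -0.0096] 44 block [ 0.4682 -0.0091]
[ 0.35759594 -0.00693216  0.20986227]
scene rim [0.6306 0.194  0.0272] [0.6304 0.1935] 138 block [0.6312 0.195 ]
side rim [0.629  0.1912 0.0273] [0.6305 0.1907] 75 block [0.6292 0.1919]
[ 0.35775892 -0.00694738  0.20954206]
scene rim [ 0.3701 -0.2852  0.0214] [ 0.371  -0.2855] 38 block [ 0.37   -0.2841]
side rim [ 0.3677 -0.2862  0.0213] [ 0.3682 -0.2859] 109 block [ 0.3683 -0.2866]
[ 0.35742895 -0.00685402  0.20934958]
```

View pics/side_d.png

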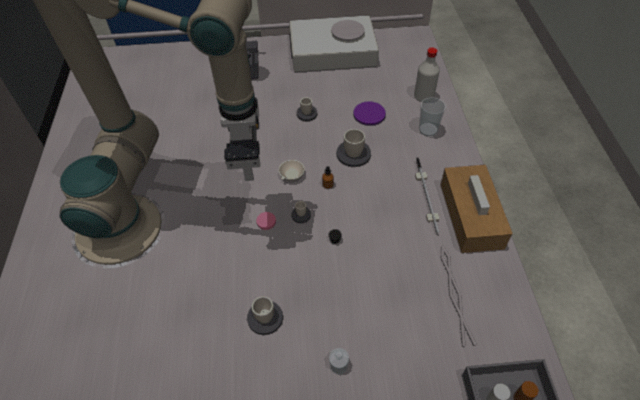

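View pics/scene_d.png

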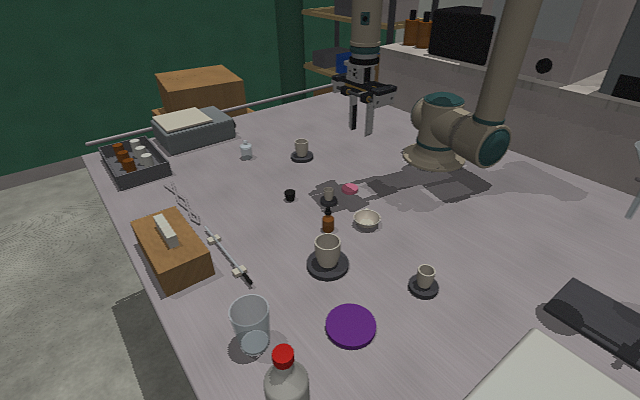

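Both views show all four crucibles upright and centred on their blocks (scene: (327,250), (302,150), (426,278) and (329,195)). The dish and weighing bottle haven't moved, and the arm is clear.

```bash
python3 -c "
from cell import env
print(env.job_done())"
```

```text
the job is handed in; nothing more can be done
None
```

I set all four crucibles, largest to smallest, upright on their matching blocks, within about 2 mm of centre by camera; the job is handed in at about 31 s of the 106 s limit, with the dish and weighing bottle not touched.

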